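# Open the dial padlock of the reagent cabinet and hold it up

## Robot

A 6-joint arm with a two-finger parallel gripper is mounted at the origin on the work surface. World frame = base frame: x ahead of the robot, y to its left, z up, the work surface at z = 0. Lengths are in m, angles in rad, forces in N, time in s.
With the tool pointing down it reaches from about 0.25 to 0.775 m from the base axis. Payload 4 kg.
Tool frame: the origin (TCP) lies at the very end of the fingers, on their centre line; the grasp point (between the pads) lies 19 mm behind it (robot.hold_point_z is the distance from the TCP to the grasp point, in m); z points along the fingers, y is the line along which they close (so a half turn about z gives the same grasp; the last joint's range is limited). The gripper opens to 94 mm and grips with 3 to 60 N. Pads are 16 mm wide; open, the fingers measure 119 mm over their backs; the gripper's body (75 mm by 177 mm) begins 78 mm behind the grasp point.
Start: joints at [0.997, 0.087, 1.371, -0, 1.684, -0.103], TCP at [0.249, 0.49, 0.177] pointing down, gripper open.
Joint ranges: [-3.1, 3.1], [-0.76, 2.03], [0.27, 2.55], [-1.08, 4.22], [0.17, 2.65], [-2.57, 2.57]. Speed limits (rad/s): [2.79, 2.79, 3.14, 3.14, 3.14, 3.14].

## Interface

Orientations are given as [roll, pitch, yaw] about the fixed x, y, z axes, in that order (R = Rz(yaw) Ry(pitch) Rx(roll)).
In Python, from bench import robot gives the robot as it stands.
- The arm moves only by the tool carry_out, never from a script. Its argument "steps" is a list of rows, each a list of 3 entries, a list of its own where there are three numbers: the shift along the tool's x, y, z in m, then the turn about the tool's z in units of 10 degrees (1.0 is 10 degrees), then the closure, from -1 (fully open) to 1 (shut). In form: [[[tx, ty, tz], roll, jaw], ...]. A call has 1 to 10 rows; each row is the pose to reach, as a shift and turn from the pose commanded when the call began, along the tool's axes at that moment; what a row does not reach only later rows make up. A row lasts 1/8 s, in which the tool goes at most 62.5 mm and 10.7 degrees, less where a joint would pass 70% of its speed; a pose out of reach is approached as far as the arm can. A call with a gripper value outside its range is refused whole. The fingers move at their own pace and stop on an object; the grip force is fixed at half the most. Time passes only in rows, so rows that repeat a pose let the fingers close. It gives the time, the measured TCP pose, the force, the opening and the grip force at its end, in the units of the state.
- robot.get_obs(): the state, without advancing time (a new reading comes with each control period).
- robot.snapshot(name): name is "side" or "top" or "wrist"; returns a dict with "image" (384x512x3 uint8, red, green, blue), "z_map" (384x512 float32, m along the optical axis (not along the pixel's ray), 0 where there is no reading), "mtx" (3x3 intrinsics, pixels), "R" (3x3) and "t" (3): a world point X has camera coordinates R X + t. Camera axes: x right, y down, z forward; pixel columns grow to the right and rows downward; lengths in m; the calibration is good to about 2 mm. A picture is of the moment at which its call begins.
- robot.close_job(): hands the job in; it is judged then, once.
The state is a dict: "time": time; "joint_positions": joint angles; "qvel": joint speeds; "joint_torque": joint torques, N m; "tool_pos": TCP position; "ee_rot": TCP orientation; "wrist_force": force on the tool from outside, world axes, zero at the start; "wrist_torque": the same for the moment, N m; "width": finger opening in m; "finger_force": force on a finger pad.
Only numpy, scipy, OpenCV 4.12 (cv2) and the standard library are available. Lean on these libraries where they do the work, as an engineer would, in place of code of your own. Each camera call takes 0.05 s, during which the arm holds its last target. There are 200 camera calls.

## Task

Take the combination padlock off the reagent cabinet's hasp: turn its dial click by click until the white mark has clicked in at the index line next to the shackle, then pull the shackle out to its stop so that its short leg clears the staple. Lift the open lock off and finish holding it up still in the gripper, level with the dial upwards, at least 100 mm clear above the cabinet top. Leave the well plate, the tip box and the mini centrifuge where they stand.

Things in the scene. Friction and masses are not known exactly. Their poses are not given: they have to be found in the camera images.
- cabinet_top (a point): grey steel reagent cabinet, 300 mm deep (x), 360 mm wide (y), 133 mm high, fixed to the bench; white drop-front door on its -x side, near the robot. Point: centre of its top, on the black rubber mat, 133 mm above the bench. Axes: x to the cabinet's rear, y along its width, z up. A steel hasp strap comes from the door over the top front edge, level with the mat.
- staple_mid (a point): fixed steel staple standing up through the hasp strap, an arch of 7 mm round bar in the plane across the cabinet's x, 29 mm high above the mat, 29 mm wide outside, its opening 15 mm wide. Point: middle of the opening, 14 mm above the mat. Axes as the cabinet's.
- lock_center (a point): loose combination padlock, 0.34 kg in all (+-30 %), lying face up on the mat behind the staple, shackle to -x through it. Body: steel block 60 (x) x 56 (y) x 28 mm (z); point: its centre. Axes: x from shackle end to tail, z out of the dial face. Black index line on the face's edge at -x. While shut it can shift only a few mm and degrees; its side faces (+-y) are free to grip.
- dial_grip (a point): black dial on the lock face, concentric with the block: flange 46 mm across, 4 mm high, and on it a ribbed round knob 32 mm across, 18 mm high, its top 50 mm above the mat. Point: on the axis, half-way up the knob, 41 mm above the mat (only the fingertips fit over the knob). White line from its centre over knob and flange, 3 mm wide; short grey ticks at the other clicks.
- dial_mark (a point): outer end of the white line, on the dial's flange, 21.5 mm from the dial axis. The lock can open when this point stands at the index line, towards the shackle (-x of the lock).
- dial (a joint): turn of the dial against the lock body, rad, growing counter-clockwise seen from above; endless, either way will do. 0 (or any whole turn) = white mark at the index line, where it opens. Ten click notches, 0.628 rad apart, one at 0, draw the dial in when it is let go near them; 0.06 to 0.1 N m carries it over a click. More than 0.13 rad away from 0 the shackle is blocked after 2 mm.
- shackle_grip (a point): U-shaped shackle of 8 mm round bar, legs parallel to the lock's x, 38 mm over their outsides, centre line 14 mm above the mat. Point: between the straight legs, 54 mm to -x of the lock's centre when shut; moves with the shackle. The bow ends 27 mm further to -x. It can be squeezed across both legs here, or hooked by the bow. The -y leg is short and passes through the staple.
- shackle (a joint): how far the shackle is pulled out of the lock body, m: 0 = shut, 0.030 = at its stop. Pull it to the lock's -x with about 4 N; the body then bears on the staple. It stays where it is left. At the stop the short leg is 13 mm clear of the staple and the lock can be lifted straight up.
- plate: clear and white 96-well plate, 86 x 128 x 16 mm, loose on the rear of the cabinet top. Origin: centre of its underside.
- tip_box: grey pipette-tip box with white lid, 87 x 124 x 74 mm, loose on the bench on the +y side of the cabinet. Origin: centre of its underside.
- mini_spin: white mini centrifuge with clear dome, 124 mm across, 105 mm high, loose on the bench on the -y side of the cabinet. Origin: centre of its underside.
There are look-alikes about, which are no part of the job. Of the things that look like the part that bears lock_center, the middle-sized one is meant.

How it is judged:
On the way, in this order (a step that is already met when the one before it is completed fails the run):
1. the white mark is clicked in at the index line, the shackle still shut (x of dial_mark in the frame of lock_center below -0.02 m and y of dial_mark in the frame of lock_center between -0.003 and 0.003 m and value of joint shackle below 0.006 m), for 0.2 s.
2. the shackle is pulled out clear of the staple, the lock still lying at it (value of joint shackle above 0.025 m and z of lock_center in the frame of cabinet_top below 0.04 m), for 0.2 s.
At the end, for the whole second after the job is handed in: the gripper holds the lock still (below 30 mm/s and 0.3 rad/s) with its underside at least 90 mm above the cabinet top, not touching the cabinet, the dial face up within 20 degrees and the shackle still out by more than 20 mm (z of lock_center in the frame of cabinet_top above 0.104 m and value of joint shackle above 0.02 m and angle between lock_center's own z axis and vertical below 0.35 rad and contact force between lock and the fingers above 1 N and contact force between lock and cabinet below 0.1 N and linear speed of lock below 0.03 m/s and angular speed of lock below 0.3 rad/s); the arm keeps its last pose, push and grip.
It fails at once if the well plate is shoved more than 25 mm (distance of plate from where it was at the start of the episode above 0.025 m).
It fails at once if the tip box is shoved more than 25 mm (distance of tip_box from where it was at the start of the episode above 0.025 m).
It fails at once if the mini centrifuge is shoved more than 25 mm (distance of mini_spin from where it was at the start of the episode above 0.025 m).
It also fails if it takes over 72 s, if anything falls off the work surface, if the arm or the gripper's body presses on something with over 40 N, if the wrist force passes 120 N, or if a joint passes its speed limit or range.

## Working session

There is one attempt and no reset: what is moved stays moved. The work goes in short steps, Python scripts to look and compute and a tool call to move; the robot and the scene stay as the last step left them, time stands still between calls to the robot, and variables do not carry over. Pictures are saved under pics/ and viewed, at most 10 in all, crops included, and the job is handed in when it is done.

Besides the shell and the picture viewer there is one more tool, called after "Emit:" as name(argument=value, ...), one argument or row to a line, values as JSON. carry_out: Moves the arm, as the interface text tells. Its arguments: {"type":"object","properties":{"steps":{"type":"array","items":{"type":"array"}}},"required":["steps"]}

```bash
mkdir -p pics; cat > h.py <<'E'
import numpy as np, cv2
from bench import robot
def snap(n,f=None):
    s=robot.snapshot(n)
    if f: cv2.imwrite('pics/'+f,cv2.cvtColor(s['image'],cv2.COLOR_RGB2BGR))
    return s
def pts(s):
    z=s['z_map']; v,u=np.mgrid[:z.shape[0],:z.shape[1]]
    K=s['mtx']; c=np.stack([(u-K[0,2])/K[0,0]*z,(v-K[1,2])/K[1,1]*z,z],-1)
    return (c-s['t'])@s['R']
def ray(s,u,v,h):
    d=s['R'].T@np.linalg.inv(s['mtx'])@np.array([u,v,1.]); o=-s['R'].T@s['t']
    return o+d*(h-o[2])/d[2]
def proj(s,X):
    c=s['R']@np.array(X)+s['t']; p=s['mtx']@c; return p[:2]/p[2]
E
python3 - <<'E'
from h import *
a=snap('top');b=snap('side');np.set_printoptions(precision=3,suppress=True)
im=np.hstack([a['image'],b['image']]);cv2.imwrite('pics/a.png',cv2.cvtColor(a['image'],cv2.COLOR_RGB2BGR));cv2.imwrite('pics/b.png',cv2.cvtColor(b['image'],cv2.COLOR_RGB2BGR))
for s in(a,b):print(s['R'],s['t'],-s['R'].T@s['t'],s['mtx'])
o=robot.get_obs();print({k:o[k] for k in('time','tool_pos','ee_rot','wrist_force','width')})
E
```

```text
[[ 0.004 -1.     0.022]
 [-0.985 -0.008 -0.175]
 [ 0.175 -0.021 -0.984]] [0.016 0.574 1.388] [0.321 0.05  1.467] [[462.674   0.    258.935]
 [  0.    462.674 180.744]
 [  0.      0.      1.   ]]
[[ 0.905 -0.425  0.015]
 [-0.313 -0.689 -0.654]
 [ 0.288  0.587 -0.756]] [-0.497  0.294  0.846] [ 0.298 -0.505  0.839] [[359.757   0.    256.211]
 [  0.    359.757 189.23 ]
 [  0.      0.      1.   ]]
{'time': 0.1, 'tool_pos': array([0.249, 0.49 , 0.176]), 'ee_rot': array([-3.14 , -0.   ,  2.671]), 'wrist_force': array([0.163, 0.003, 1.522]), 'width': 0.09420921715903939}
```

View pics/a.png

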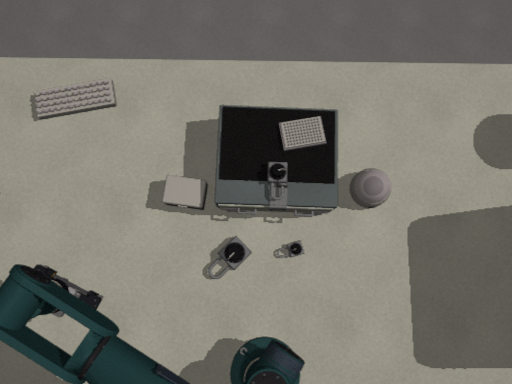

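View pics/b.png

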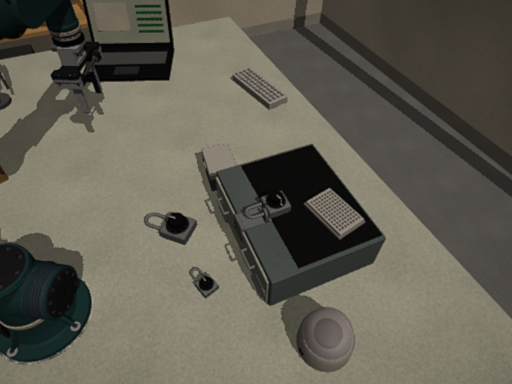

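Three padlocks are visible in the top view: a large one on the bench at (234,252), a small one on the bench at (293,248), and the middle-sized one on the cabinet at (278,173) with its shackle in the staple. I choose the one on the cabinet and check it with a close crop and measurements.

```bash
python3 - <<'E'
from h import *
np.set_printoptions(precision=4,suppress=True)
a=snap('top');b=snap('side')
A=cv2.resize(a['image'][150:220,240:320],None,fx=7,fy=7,interpolation=cv2.INTER_CUBIC)
B=cv2.resize(b['image'][175:235,225:305],None,fx=7,fy=7,interpolation=cv2.INTER_CUBIC)
C=np.zeros((490,10,3),np.uint8);
B=cv2.copyMakeBorder(B,0,70,0,0,cv2.BORDER_CONSTANT)
I=np.hstack([A,B]);I=cv2.resize(I,(790,int(I.shape[0]*790/I.shape[1])))
cv2.imwrite('pics/c.png',I[...,::-1])
P=pts(a)
for nm,m in(('knobtop',(P[...,2]>.176)&(P[...,2]<.19)),('face',(P[...,2]>.155)&(P[...,2]<.168))):
    m=m&(P[...,0]>.4)&(P[...,0]<.65)&(abs(P[...,1])<.12)
    q=P[m];v,u=np.nonzero(m);print(nm,len(q),q.mean(0),q.min(0),q.max(0),u.mean(),v.mean())
m=(abs(P[...,2]-.133)<.006)&(P[...,0]>.38)&(P[...,0]<.8)&(abs(P[...,1]-.0)<.3)
w=m.astype(np.uint8);n,l,st,_=cv2.connectedComponentsWithStats(w)
k=1+np.argmax(st[1:,4]);q=P[l==k];r=cv2.minAreaRect(q[:,:2].astype(np.float32));print(r)
for h in(a,):print(ray(a,278,172,.183))
E
```

```text
knobtop 102 [ 0.5821 -0.0296  0.182 ] [ 0.5666 -0.0465  0.1762] [ 0.599  -0.0146  0.1879] 277.1666666666667 169.7549019607843
face 280 [ 0.5767 -0.0297  0.1609] [ 0.5079 -0.0569  0.1551] [ 0.613  -0.0016  0.1678] 276.74642857142857 173.05
((0.6336692571640015, -0.03148368000984192), (0.35910552740097046, 0.30834418535232544), 88.22530364990234)
[ 0.5754 -0.0319  0.183 ]
```

View pics/c.png

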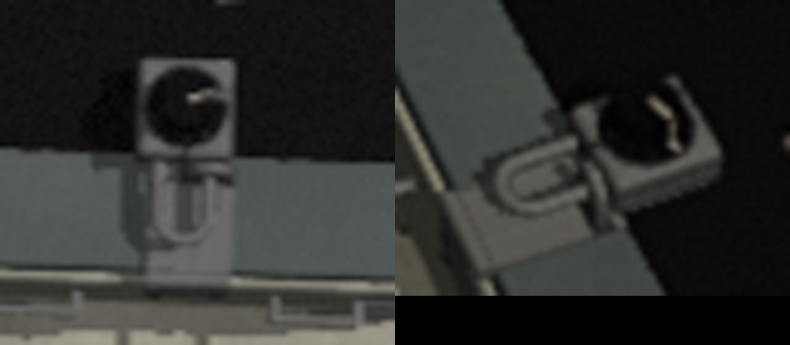

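The crop confirms the lock on the cabinet: its shackle is through the staple and the white mark points to -y (right) and slightly +x. That puts the dial about 3 clicks (108°) from the index, to be turned clockwise. Next I move above it.

Emit:
carry_out(
  steps=[
    [[0,0,-0.06],0,-1],
    [[-0.05,-0.03,-0.12],0.5,-1],
    [[-0.1,-0.06,-0.12],1,-1],
    [[-0.15,-0.09,-0.12],1.5,-1],
    [[-0.2,-0.12,-0.12],2,-1],
    [[-0.25,-0.15,-0.12],2.5,-1],
    [[-0.3,-0.18,-0.12],3,-1],
    [[-0.35,-0.21,-0.12],3.5,-1],
    [[-0.4,-0.24,-0.12],4,-1],
    [[-0.45,-0.27,-0.12],4.5,-1],
  ],
)

```text
time: 1.45
tool_pos: [0.5287, 0.0437, 0.2968]
ee_rot: [3.141, -0.0, 1.882]
wrist_force: [0.1, 0.6, 0.5]
width: 0.0936
finger_force: 0.0
```

```bash
python3 - <<'E'
from h import *
np.set_printoptions(precision=4,suppress=True)
s=snap('wrist','d.png');print(proj(s,[.582,-.03,.183]),-s['R'].T@s['t'],s['R'])
o=robot.get_obs();print(o['tool_pos'],o['ee_rot'],o['joint_positions'])
E
```

```text
[278.4028 243.8873] [0.5053 0.1148 0.5042] [[ 0.9518  0.3066  0.0006]
 [ 0.2961 -0.9198  0.2576]
 [ 0.0795 -0.245  -0.9663]]
[0.5316 0.0372 0.2949] [-3.1399  0.0048  1.8724] [-0.0329  0.057   1.1708 -0.0055  1.9138 -0.3363]
```

View pics/d.png

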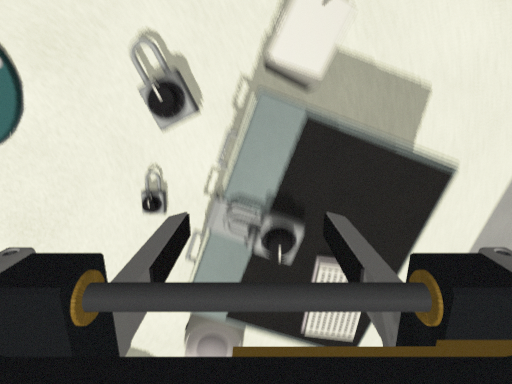

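Emit:
carry_out(
  steps=[
    [[-0.03,0.015,0.02],0,-1],
    [[-0.05,0.028,0.04],0,-1],
    [[-0.05,0.028,0.05],0,-1],
    [[-0.05,0.028,0.05],0,-1],
    [[-0.05,0.028,0.05],0,-1],
  ],
)

```text
time: 2.12
tool_pos: [0.57, 0.0076, 0.2481]
ee_rot: [3.14, 0.0, 1.887]
wrist_force: [-0.2, 0.1, 0.4]
width: 0.094
finger_force: 0.0
```

```bash
cat >> h.py <<'E'
np.set_printoptions(precision=4,suppress=True)
def lockmeas(s):
    P=pts(s); im=s['image'].astype(int)
    R=(P[...,0]>.48)&(P[...,0]<.65)&(P[...,1]>-.09)&(P[...,1]<.03)
    k=R&(P[...,2]>.178)&(P[...,2]<.19)
    n,l,st,c=cv2.connectedComponentsWithStats(k.astype(np.uint8))
    i=1+np.argmax(st[1:,4]); q=P[l==i]
    (cx,cy),r=cv2.minEnclosingCircle(q[:,:2].astype(np.float32)); md=q.mean(0)
    print('knob depth',md,'circle',cx,cy,r,'ray',ray(s,*c[i],.183))
    # grey lock face
    f=R&(abs(P[...,2]-.161)<.004)&(im.mean(-1)>70)&(np.hypot(P[...,0]-cx,P[...,1]-cy)<.045)&(np.hypot(P[...,0]-cx,P[...,1]-cy)>.0235)
    f2=f&(abs(P[...,0]-cx)<.036)
    print('face rect',cv2.minAreaRect(P[f2][:,:2].astype(np.float32)))
    # white mark on flange and knob
    d=np.hypot(P[...,0]-cx,P[...,1]-cy)
    w=(d<.0235)&(im.min(-1)>130)&(P[...,2]>.155)
    q=P[w]; print('white',w.sum(), np.degrees(np.arctan2((q[:,1]-cy).mean(),(q[:,0]-cx).mean())), 'far', [np.degrees(np.arctan2(y-cy,x-cx)).round() for x,y in q[d[w]>.017][:,:2]])
    return cx,cy
def tcp():
    o=robot.get_obs();print('tcp',o['time'],o['tool_pos'],o['ee_rot'],o['width'],o['finger_force'],o['wrist_force'])
def crop(s,f,X,w=70,k=5):
    u,v=proj(s,X).astype(int); I=s['image'][max(v-w,0):v+w,max(u-w,0):u+w]
    cv2.imwrite('pics/'+f,cv2.resize(I,None,fx=k,fy=k,interpolation=cv2.INTER_CUBIC)[:600,:800,::-1]); print('crop origin',max(u-w,0),max(v-w,0))
E
python3 - <<'E'
from h import *
tcp();s=snap('wrist');lockmeas(s);crop(s,'e.png',[.57,-.03,.17],75,4);t=snap('top');lockmeas(t)
E
```

```text
tcp 2.125 [0.57   0.0076 0.2481] [3.1399 0.0004 1.8869] 0.09397458008095645 0.0 [-0.177   0.1466  0.3553]
knob depth [ 0.5833 -0.0288  0.1823] circle 0.5836803317070007 -0.02980656735599041 0.017226092517375946 ray [ 0.5831 -0.0284  0.183 ]
face rect ((0.580567479133606, -0.029033461585640907), (0.055052921175956726, 0.06490053236484528), 88.37705993652344)
white 39 -74.56275513419696 far []
crop origin 171 141
knob depth [ 0.587  -0.0461  0.1833] circle 0.5870260000228882 -0.04608091711997986 9.999999747378752e-05 ray [ 0.5871 -0.0461  0.183 ]
face rect ((0.0, 0.0), (0.0, 0.0), 0.0)
white 0 nan far []h.py:32: RuntimeWarning: Mean of empty slice.
  q=P[w]; print('white',w.sum(), np.degrees(np.arctan2((q[:,1]-cy).mean(),(q[:,0]-cx).mean())), 'far', [np.degrees(np.arctan2(y-cy,x-cx)).round() for x,y in q[d[w]>.017][:,:2]])
  ret = ret.dtype.type(ret / rcount)
```

View pics/e.png

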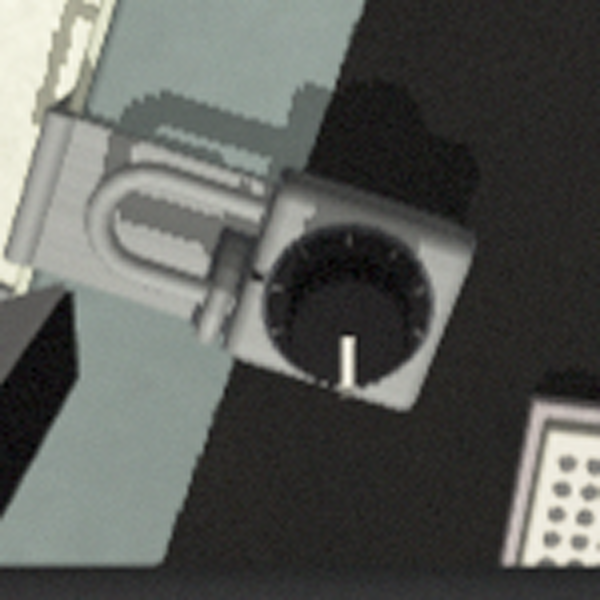

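The close crop shows the dial with its white mark towards -y, ending at crop (347,388), and the index line at the shackle side at crop (258,277). The turn is 3 clicks clockwise. I lower onto the knob.

Emit:
carry_out(
  steps=[
    [[-0.0388,0.001,0.02],0,-1],
    [[-0.0388,0.001,0.05],0,-1],
    [[-0.0388,0.001,0.07],0,-1],
    [[-0.0388,0.001,0.078],0,-1],
    [[-0.0388,0.001,0.078],0,-1],
    [[-0.0388,0.001,0.078],0,0.3],
    [[-0.0388,0.001,0.078],0,1],
    [[-0.0388,0.001,0.078],0,1],
    [[-0.0388,0.001,0.078],0,1],
    [[-0.0388,0.001,0.078],0,1],
  ],
)

```text
time: 3.48
tool_pos: [0.5831, -0.0301, 0.1689]
ee_rot: [3.141, -0.0, 1.885]
wrist_force: [-0.3, -0.4, -0.5]
width: 0.0471
finger_force: 0.0
```

Emit:
carry_out(
  steps=[
    [[0,0,0],0,1],
    [[0,0,0],0,1],
    [[0,0,0],0,1],
    [[0,0,0],0,1],
  ],
)

```text
time: 3.98
tool_pos: [0.5831, -0.03, 0.1688]
ee_rot: [3.142, -0.0, 1.885]
wrist_force: [0.7, 0.0, 0.3]
width: 0.0076
finger_force: 0.0
```

```bash
python3 - <<'E'
from h import *
tcp();s=snap('wrist','f.png');t=snap('side');X=[.583,-.03,.17]
print(proj(s,X))
u,v=proj(t,X).astype(int);B=cv2.resize(t['image'][v-50:v+50,u-40:u+50],(345,384),interpolation=cv2.INTER_CUBIC)
cv2.imwrite('pics/g.png',np.hstack([s['image'][:,60:500],B])[...,::-1])
E
```

```text
tcp 3.975 [ 0.5831 -0.03    0.1688] [ 3.1416 -0.0001  1.8854] 0.007630543355990765 0.0 [0.7489 0.0112 0.2519]
[256.6696 211.0043]
```

View pics/g.png

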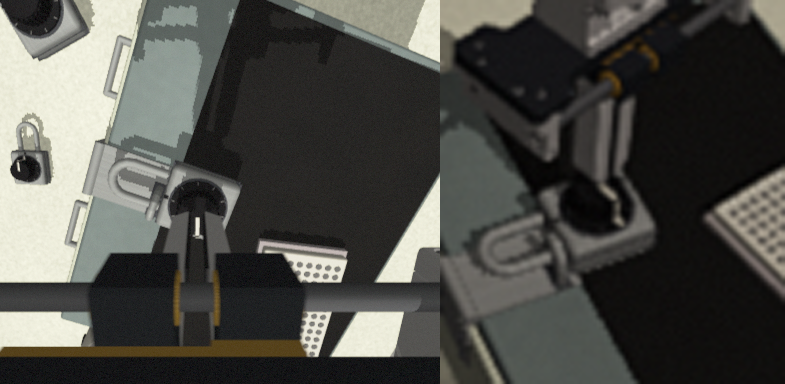

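```bash
python3 - <<'E'
from h import *
s=snap('wrist');P=pts(s);v0,u0=205,256
for v in range(195,262,6):
    print(v,[tuple((P[v,u]*1000).round().astype(int)) for u in (232,242,250,256,262,270,280)])
t=snap('side');P=pts(t);u,v=proj(t,[.583,-.03,.18]).astype(int);print(u,v)
for j in range(v-22,v+14,3): print(j,[tuple((P[j,i]*1000).round().astype(int)) for i in range(u-6,u+9,3)])
E
```

```text
195 [(np.int64(560), np.int64(-26), np.int64(161)), (np.int64(568), np.int64(-22), np.int64(165)), (np.int64(574), np.int64(-18), np.int64(172)), (np.int64(578), np.int64(-15), np.int64(179)), (np.int64(582), np.int64(-14), np.int64(179)), (np.int64(590), np.int64(-16), np.int64(163)), (np.int64(597), np.int64(-13), np.int64(165))]
201 [(np.int64(562), np.int64(-30), np.int64(164)), (np.int64(569), np.int64(-22), np.int64(181)), (np.int64(574), np.int64(-20), np.int64(183)), (np.int64(579), np.int64(-18), np.int64(182)), (np.int64(583), np.int64(-17), np.int64(183)), (np.int64(589), np.int64(-16), np.int64(181)), (np.int64(599), np.int64(-18), np.int64(164))]
207 [(np.int64(563), np.int64(-35), np.int64(165)), (np.int64(570), np.int64(-26), np.int64(184)), (np.int64(576), np.int64(-24), np.int64(182)), (np.int64(580), np.int64(-23), np.int64(183)), (np.int64(584), np.int64(-21), np.int64(183)), (np.int64(590), np.int64(-19), np.int64(184)), (np.int64(601), np.int64(-23), np.int64(164))]
213 [(np.int64(565), np.int64(-40), np.int64(163)), (np.int64(572), np.int64(-31), np.int64(183)),
[... 5075 characters left out ...]
, np.int64(-28), np.int64(168)), (np.int64(568), np.int64(-40), np.int64(181)), (np.int64(574), np.int64(-44), np.int64(182)), (np.int64(581), np.int64(-46), np.int64(181)), (np.int64(589), np.int64(-47), np.int64(179))]
203 [(np.int64(564), np.int64(-33), np.int64(164)), (np.int64(569), np.int64(-39), np.int64(168)), (np.int64(576), np.int64(-43), np.int64(169)), (np.int64(581), np.int64(-48), np.int64(172)), (np.int64(590), np.int64(-47), np.int64(166))]
206 [(np.int64(562), np.int64(-39), np.int64(160)), (np.int64(566), np.int64(-46), np.int64(166)), (np.int64(572), np.int64(-49), np.int64(166)), (np.int64(579), np.int64(-51), np.int64(166)), (np.int64(586), np.int64(-54), np.int64(164))]
```

```bash
python3 - <<'E'
from h import *
for n,U in(('wrist',(246,250,264,268)),('side',range(272,284,2))):
    s=snap(n);P=pts(s)
    for u in U:
        c=P[185:225,u]; i=np.nonzero((np.diff(c[:,2])<-.008)|(np.diff(c[:,2])>.008))[0]
        print(n,u,[(185+j,(c[j]*1000).round(0),(c[j+1]*1000).round(0)) for j in i])
print(robot.hold_point_z,[a for a in dir(robot) if a[0]!='_'])
E
```

```text
wrist 246 [(np.int64(194), array([571., -21., 165.]), array([571., -19., 173.])), (np.int64(214), array([575., -30., 183.]), array([573., -24., 203.]))]
wrist 250 [(np.int64(212), array([577., -28., 183.]), array([576., -23., 199.]))]
wrist 264 [(np.int64(212), array([587., -25., 183.]), array([585., -20., 199.]))]
wrist 268 [(np.int64(214), array([590., -25., 183.]), array([587., -19., 203.]))]
side 272 [(np.int64(190), array([570., -34., 210.]), array([580., -17., 183.]))]
side 274 [(np.int64(192), array([573., -39., 207.]), array([582., -23., 181.]))]
side 276 [(np.int64(191), array([574., -44., 215.]), array([ 298., -505.,  839.])), (np.int64(192), array([ 298., -505.,  839.]), array([575., -44., 208.])), (np.int64(193), array([575., -44., 208.]), array([585., -28., 182.]))]
side 278 [(np.int64(193), array([582., -41., 201.]), array([589., -31., 183.]))]
side 280 [(np.int64(192), array([589., -39., 199.]), array([595., -30., 182.]))]
side 282 [(np.int64(189), array([595., -36., 204.]), array([627.,  14., 132.])), (np.int64(191), array([625.,   9., 134.]), array([610., -14., 162.])), (np.int64(192), array([610., -14., 162.]), array([599., -31., 182.]))]
0.0188 ['IKError', 'close_job', 'get_obs', 'hold_point_z', 'snapshot']
```

The depth in both cameras agrees: the fingertips end at z ≈ 0.198, about 29 mm above the reported TCP, so the jaws closed in the air just above the knob (top 0.183). In the picture the mark is unchanged, at (197,228). I open, go 15 mm lower, then check the tip height before descending further.

Emit:
carry_out(
  steps=[
    [[0,0,0],0,-0.3],
    [[0,0,0],0,-0.3],
    [[0,0,0],0,-0.3],
    [[0,0,0],0,-0.3],
    [[0,0,0],0,-0.3],
    [[0,0,0],0,-0.3],
    [[0,0,0.01],0,-0.3],
    [[0,0,0.015],0,-0.3],
    [[0,0,0.015],0,-0.3],
  ],
)

```text
time: 5.4
tool_pos: [0.5825, -0.0299, 0.1527]
ee_rot: [-3.14, -0.001, 1.885]
wrist_force: [0.8, 0.4, 0.1]
width: 0.0612
finger_force: 0.0
```

```bash
cat >> h.py <<'E'
def tips(s):
    o=robot.get_obs();p=o['tool_pos'];y=o['ee_rot'][2];P=pts(s)-p
    tx=P[...,0]*np.cos(y)+P[...,1]*np.sin(y);ty=P[...,0]*np.sin(y)-P[...,1]*np.cos(y)
    for sg in(-1,1):
        e=(abs(tx)<.013)&(sg*ty>o['width']/2-.003)&(sg*ty<o['width']/2+.02)&(P[...,2]<.06)&(P[...,2]>-.03)
        z=np.sort(P[e][:,2]); print('finger',sg,e.sum(),'h-TCP hist',np.histogram(z,np.arange(-.03,.061,.005))[0])
E
python3 - <<'E'
from h import *
tcp();s=snap('wrist');tips(s);lockmeas(s);tips(snap('side'))
E
```

```text
tcp 5.4 [ 0.5825 -0.0299  0.1527] [-3.1398 -0.001   1.8854] 0.061249663338208575 0.0 [0.8381 0.4022 0.0606]
finger -1 1318 h-TCP hist [  0 191  85  16  43 148 106 166   0   0   0  25  56  80  89  98 104 111]
finger 1 1055 h-TCP hist [  0 263  55   0   0   0  18 146   0   0   0  23  60  81  86 101 107 115]
knob depth [ 0.5831 -0.0288  0.1823] circle 0.583404541015625 -0.030252624303102493 0.017471978440880775 ray [ 0.583  -0.0284  0.183 ]
face rect ((0.5802693963050842, -0.02931584045290947), (0.05462734028697014, 0.06513097882270813), 88.88433837890625)
white 103 -70.71793329801801 far [np.float64(-72.0), np.float64(-74.0), np.float64(-72.0), np.float64(-69.0)]
finger -1 162 h-TCP hist [ 0 23  9  4  7 12 22 23  0  0  0  0  3 10 11 11 12 15]
finger 1 107 h-TCP hist [ 0 17  6  0  0  0  1  6  0  0  0  4 11 10 14 14 13 11]
```

Both views confirm the real tips lie about 28 mm above the reported TCP, so I correct all heights by that. I descend 12 mm more and grip the knob.

Emit:
carry_out(
  steps=[
    [[0,0,0.006],0,-0.3],
    [[0,0,0.012],0,-0.3],
    [[0,0,0.012],0,0.2],
    [[0,0,0.012],0,1],
    [[0,0,0.012],0,1],
    [[0,0,0.012],0,1],
    [[0,0,0.012],0,1],
    [[0,0,0.012],0,1],
    [[0,0,0.012],0,1],
  ],
)

```text
time: 6.62
tool_pos: [0.5835, -0.03, 0.1422]
ee_rot: [3.141, 0.0, 1.885]
wrist_force: [1.4, -0.5, 1.6]
width: 0.0309
finger_force: 30.0
```

Emit:
carry_out(
  steps=[
    [[0,0,0],0.9,1],
    [[0,0,0],1.8,1],
    [[0,0,0],2.7,1],
    [[0,0,0],3.6,1],
    [[0,0,0],4.5,1],
    [[0,0,0],5.4,1],
    [[0,0,0],6.3,1],
    [[0,0,0],7.2,1],
    [[0,0,0],8.1,1],
    [[0,0,0],8.1,1],
  ],
)

```text
time: 7.88
tool_pos: [0.5833, -0.0305, 0.1422]
ee_rot: [3.141, -0.0, 0.473]
wrist_force: [0.9, -0.3, 1.1]
width: 0.0314
finger_force: 30.0
```

Emit:
carry_out(
  steps=[
    [[0,0,0],0.9,1],
    [[0,0,0],1.8,1],
    [[0,0,0],2.7,1],
    [[0,0,0],2.8,1],
    [[0,0,0],2.8,1],
    [[0,0,0],2.8,-0.3],
    [[0,0,0],2.8,-0.3],
    [[0,0,0],2.8,-0.3],
    [[0,0,0],2.8,-0.3],
    [[0,0,0],2.8,-0.3],
  ],
)

```text
time: 9.12
tool_pos: [0.5831, -0.03, 0.1419]
ee_rot: [-3.141, -0.0, -0.017]
wrist_force: [0.3, 0.1, 0.7]
width: 0.0611
finger_force: 0.0
```

```bash
python3 - <<'E'
from h import *
tcp();s=snap('wrist');lockmeas(s);crop(s,'k.png',[.565,-.03,.17],75,4)
E
```

```text
tcp 9.125 [ 0.5831 -0.03    0.1419] [-3.1415 -0.     -0.0168] 0.06106072849232524 0.0 [0.3197 0.1037 0.7017]
knob depth [ 0.5839 -0.0303  0.1823] circle 0.5822564363479614 -0.030443726107478142 0.01769399829208851 ray [ 0.5843 -0.0303  0.183 ]
face rect ((0.5795353055000305, -0.030353516340255737), (0.05520278587937355, 0.06596557796001434), 87.02903747558594)
white 129 1.772277393101661 far [np.float64(14.0), np.float64(20.0), np.float64(19.0), np.float64(18.0), np.float64(17.0), np.float64(17.0), np.float64(16.0), np.float64(15.0), np.float64(15.0), np.float64(14.0), np.float64(13.0), np.float64(13.0), np.float64(12.0), np.float64(11.0), np.float64(11.0), np.float64(10.0), np.float64(10.0), np.float64(9.0), np.float64(8.0), np.float64(7.0), np.float64(7.0), np.float64(6.0), np.float64(5.0), np.float64(4.0), np.float64(3.0), np.float64(3.0), np.float64(2.0), np.float64(1.0), np.float64(1.0), np.float64(-0.0), np.float64(-1.0), np.float64(-2.0), np.float64(-2.0), np.float64(-3.0), np.float64(-4.0), np.float64(-5.0), np.float64(-6.0), np.float64(-6.0), np.float64(-7.0), np.float64(-7.0), np.float64(-8.0), np.float64(-9.0), np.float64(-10.0), np.float64(-10.0), np.float64(-11.0), np.float64(-12.0), np.float64(-13.0), np.float64(-15.0), np.float64(-15.0), np.float64(-16.0), np.float64(-17.0), np.float64(-17.0), np.float64(-18.0), np.float64(-19.0), np.float64(-20.0)]
crop origin 181 172
```

View pics/k.png

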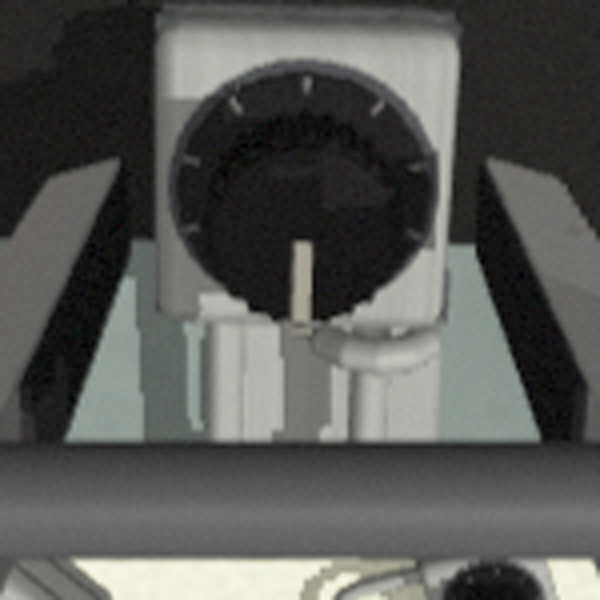

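The crop shows the white mark clicked in at the index: its end is at (302,325), with the opposite tick at (307,85). Fingers are clear of the dial. Next I move 54 mm towards the shackle and grip its legs.

Emit:
carry_out(
  steps=[
    [[-0.02,0,0],0,-0.3],
    [[-0.054,0,0],0,-0.3],
    [[-0.054,0,0],0,-0.3],
    [[-0.054,0,0.015],0,-0.3],
    [[-0.054,0,0.025],0,-0.3],
    [[-0.054,0,0.031],0,-0.3],
    [[-0.054,0,0.031],0,0],
    [[-0.054,0,0.031],0,1],
    [[-0.054,0,0.031],0,1],
    [[-0.054,0,0.031],0,1],
  ],
)

```text
time: 10.42
tool_pos: [0.5295, -0.029, 0.1113]
ee_rot: [-3.141, -0.001, -0.017]
wrist_force: [0.6, 0.4, -0.3]
width: 0.0369
finger_force: 30.0
```

Emit:
carry_out(
  steps=[
    [[0,0,0],0,1],
    [[0,0,0],0,1],
  ],
)

```text
time: 10.68
tool_pos: [0.5295, -0.029, 0.1113]
ee_rot: [-3.141, -0.001, -0.017]
wrist_force: [0.2, 1.0, 0.4]
width: 0.0368
finger_force: 30.0
```

Emit:
carry_out(
  steps=[
    [[-0.004,0,0],0,1],
    [[-0.008,0,0],0,1],
    [[-0.012,0,0],0,1],
    [[-0.016,0,0],0,1],
    [[-0.02,0,0],0,1],
    [[-0.024,0,0],0,1],
    [[-0.027,0,0],0,1],
    [[-0.03,0,0],0,1],
    [[-0.03,0,0],0,1],
  ],
)

```text
time: 11.8
tool_pos: [0.4987, -0.0285, 0.1109]
ee_rot: [-3.141, 0.001, -0.017]
wrist_force: [2.4, 1.0, 0.8]
width: 0.0369
finger_force: 30.0
```

Emit:
carry_out(
  steps=[
    [[-0.002,0,0],0,1],
    [[-0.003,0,0],0,1],
    [[-0.003,0,0],0,1],
  ],
)

```text
time: 12.18
tool_pos: [0.4974, -0.0286, 0.1111]
ee_rot: [-3.141, -0.003, -0.017]
wrist_force: [5.8, 0.6, 0.9]
width: 0.037
finger_force: 30.0
```

```bash
python3 - <<'E'
from h import *
tcp();s=snap('side');X=[.55,-.03,.15];crop(s,'l.png',X,38,4);
P=pts(s);k=(P[...,2]>.178)&(P[...,2]<.187)&(abs(P[...,0]-.58)<.035)&(abs(P[...,1]+.03)<.03);print(P[k].mean(0),P[k].min(0),P[k].max(0))
w=snap('wrist');lockmeas(w);I=cv2.imread('pics/l.png')
W=w['image'][60:384,100:412];W=cv2.resize(W,None,fx=I.shape[0]/324,fy=I.shape[0]/324)[...,::-1]
J=np.hstack([I,W]);cv2.imwrite('pics/m.png',J);print(J.shape)
E
```

```text
tcp 12.175 [ 0.4974 -0.0286  0.1111] [-3.1415 -0.0031 -0.0169] 0.037047194232094384 29.98433366417885 [5.7825 0.6107 0.8584]
crop origin 224 169
[ 0.582  -0.0337  0.1824] [ 0.5688 -0.0493  0.1781] [ 0.5965 -0.0168  0.1854]
knob depth [ 0.581  -0.0307  0.1825] circle 0.5804992318153381 -0.030590670183300972 0.017336010932922363 ray [ 0.581  -0.0307  0.183 ]
face rect ((0.5775467157363892, -0.030584292486310005), (0.05518721044063568, 0.06543990224599838), 88.55707550048828)
white 511 177.7555438409814 far [np.float64(175.0), np.float64(177.0), np.float64(179.0), np.float64(-180.0), np.float64(-178.0), np.float64(175.0), np.float64(177.0), np.float64(179.0), np.float64(-180.0), np.float64(-178.0), np.float64(175.0), np.float64(177.0), np.float64(179.0), np.float64(-180.0), np.float64(-178.0), np.float64(176.0), np.float64(177.0), np.float64(179.0), np.float64(-180.0), np.float64(-178.0), np.float64(176.0), np.float64(177.0), np.float64(179.0), np.float64(-180.0), np.float64(176.0), np.float64(177.0), np.float64(179.0), np.float64(-180.0), np.float64(-178.0), np.float64(176.0), np.float64(177.0), np.float64(-180.0), np.float64(-178.0), np.float64(176.0), np.float64(177.0), np.float64(179.0), np.float64(-180.0), np.float64(-178.0), np.float64(176.0), np.float64(177.0), np.float64(179.0), np.float64(-180.0), np.float64(-178.0)]
(304, 597, 3)
```

View pics/m.png

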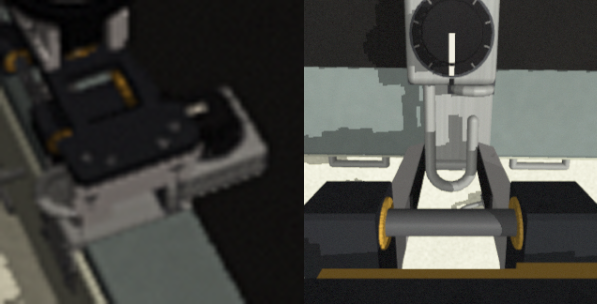

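The wrist view shows the shackle out: the short leg's free end at (473,118) is clear of the staple at (470,88). Finger travel less the body shift gives about 29.6 mm. I release, rise, move over the body and grip its sides.

Emit:
carry_out(
  steps=[
    [[0,0,0],0,-0.6],
    [[0,0,0],0,-0.6],
    [[0,0,0],0,-0.6],
    [[0,0,0],0,-0.6],
    [[0,0,-0.02],0,-0.6],
    [[0,0,-0.04],0,-0.6],
    [[0,0,-0.04],0,-0.6],
    [[0.04,0,-0.04],0,-0.6],
    [[0.082,0.001,-0.04],0,-0.6],
    [[0.082,0.001,-0.04],0,-0.6],
  ],
)

```text
time: 13.52
tool_pos: [0.5787, -0.031, 0.1479]
ee_rot: [-3.141, 0.004, -0.017]
wrist_force: [-0.5, -0.4, 0.1]
width: 0.075
finger_force: 0.0
```

```bash
python3 - <<'E' | cut -c1-200
from h import *
tcp();s=snap('wrist');lockmeas(s)
E
```

```text
tcp 13.525 [ 0.5787 -0.031   0.1479] [-3.141   0.0041 -0.0169] 0.07502521716064627 0.0 [-0.4985 -0.382   0.1468]
knob depth [ 0.582  -0.0307  0.1824] circle 0.5804116129875183 -0.030702706426382065 0.01773846335709095 ray [ 0.5824 -0.0307  0.183 ]
face rect ((0.5777053236961365, -0.030562633648514748), (0.05520285665988922, 0.06593596190214157), 88.70140838623047)
white 126 18.949888119290023 far [np.float64(22.0), np.float64(30.0), np.float64(28.0), np.float64(28.0), np.float64(29.0), np.float64(27.0), np.float64(26.0), np.float64(26.0), np.float64(25.0), np.f
```

Emit:
carry_out(
  steps=[
    [[0,0,0.015],0,-0.6],
    [[0,0,0.03],0,-0.6],
    [[0,0,0.039],0,-0.6],
    [[0,0,0.039],0,-0.6],
    [[0,0,0.039],0,1],
    [[0,0,0.039],0,1],
    [[0,0,0.039],0,1],
    [[0,0,0.039],0,1],
    [[0,0,0.039],0,1],
  ],
)

```text
time: 14.7
tool_pos: [0.5786, -0.0309, 0.1127]
ee_rot: [-3.141, -0.002, -0.017]
wrist_force: [-0.3, 0.7, 3.0]
width: 0.0559
finger_force: 30.0
```

Gripped at 56 mm, as expected. I lift straight up, slowly at first.

Emit:
carry_out(
  steps=[
    [[0,0,-0.005],0,1],
    [[0,0,-0.012],0,1],
    [[0,0,-0.02],0,1],
    [[0,0,-0.03],0,1],
    [[0,0,-0.045],0,1],
    [[0,0,-0.06],0,1],
    [[0,0,-0.08],0,1],
    [[0,0,-0.1],0,1],
    [[0,0,-0.12],0,1],
    [[0,0,-0.14],0,1],
  ],
)

```text
time: 15.95
tool_pos: [0.5777, -0.0309, 0.2538]
ee_rot: [3.142, -0.0, -0.017]
wrist_force: [-0.8, -0.5, -3.0]
width: 0.0557
finger_force: 30.0
```

Emit:
carry_out(
  steps=[
    [[0,0,0],0,1],
    [[0,0,0],0,1],
    [[0,0,0],0,1],
    [[0,0,0],0,1],
    [[0,0,0],0,1],
    [[0,0,0],0,1],
  ],
)

```text
time: 16.7
tool_pos: [0.578, -0.0309, 0.2517]
ee_rot: [-3.141, 0.0, -0.017]
wrist_force: [0.4, 0.2, -3.3]
width: 0.0557
finger_force: 30.0
```

```bash
python3 - <<'E'
from h import *
tcp();s=snap('side');p=robot.get_obs()['tool_pos'];P=pts(s)
m=(np.hypot(P[...,0]-p[0],P[...,1]-p[1])<.12)&(P[...,2]>.2)&(P[...,2]<.35);print('lowest',P[m].min(0))
crop(s,'n.png',[p[0]-.02,p[1],p[2]+.03],60,4)
E
```

```text
tcp 16.7 [ 0.578  -0.0309  0.2517] [-3.1415  0.0003 -0.017 ] 0.05573265287701171 29.990507662296295 [ 0.38    0.2448 -3.3363]
lowest [ 0.4705 -0.0741  0.273 ]
crop origin 208 109
```

View pics/n.png

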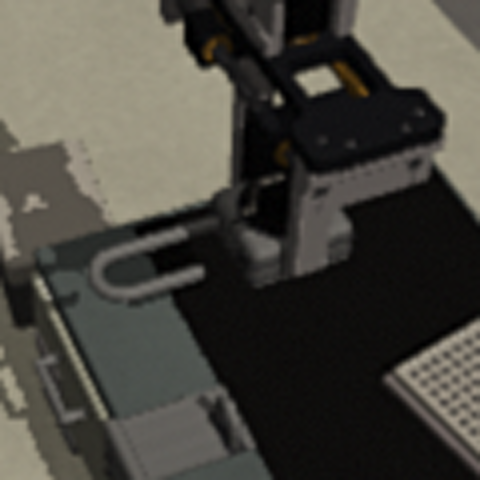

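The lock hangs level in the gripper, about 140 mm above the cabinet top. The shackle is fully out (bow at (95,270), short leg end at (200,270)), and the plate and staple are untouched. I hand in.

```bash
python3 -c "
from bench import robot
print(robot.close_job())"
```

```text
the job is handed in; nothing more can be done
None
```

The job is handed in, and the judge returned no verdict: the dial clicked in at the index, the shackle came out about 30 mm, and the open lock is held level about 140 mm above the cabinet top, after 17 s of the 72 s allowed.

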